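Set the bar-stop pointer to the tall pin

TASK

On the machinist's setting slide, turn the bar-shaped knob until the pointer it drives stands opposite the middle of the tall round pin on the ledge (not the low square block), then let go. Move the pointer only by its knob; do not push the pointer or its carriage directly.

Things in the scene. Friction and masses are not known exactly. Their poses are not given: they have to be found in the camera images.
- knob_grip (a point): Bar-shaped dark knob on the slide's housing, on the robot's side; 70 mm clear all round. Bar 48 long, 14 thick, top 96 mm above the table, on a disc (52 wide, top at 56 mm). Point: on its vertical axis in the bar, 82 mm up; x along the bar, y across it. Anticlockwise from above drives the pointer to tall_mark's +y, 50 mm per rad, no play; at most 1.3 rad needed. About 0.1 N m; stays where left.
- pointer: Steel carriage (36 x 40 x 18 mm) with a steel pointer finger, on a straight rail, geared to the bar knob. Origin at the pointer's tip, 44 mm above the table; x along the finger towards the ledge with the marks, y along the rail; axes parallel to tall_mark's. Starts near mid-rail, travels 80 mm either way.
- tall_mark (a point): Tall round steel pin, 16 mm diameter, 55 mm tall (foot 22 mm wide), fixed on the ledge beside the rail. Point: centre of its top, 77 mm above the table. y along the rail, x away from the rail, z up. Opposite the pointer when tip and pin agree along y; the pin's axis is then 19 mm beyond the tip. Starts 28 to 62 mm from the tip along y, on either side.
- low_mark (a point): Low square steel block, 24 x 24 x 16 mm, fixed on the same ledge on the other side of the middle; it marks another job, not this one. Point: centre of its top, 38 mm above the table. Axes as tall_mark.

How it is judged:
By the outcome, as a careful person would: the job done as asked, in the order asked, and still so for the second after the job is handed in, with the robot touching nothing.
It also fails if it takes over 32 s, if anything falls off the work surface, if the arm or the gripper's body presses on something with over 40 N, if the wrist force passes 120 N, or if a joint passes its speed limit or range.

ROBOT

A 6-joint arm with a two-finger parallel gripper is mounted at the origin on the work surface. World frame = base frame: x ahead of the robot, y to its left, z up, the work surface at z = 0. Lengths are in m, angles in degrees, forces in N, time in s.
With the tool pointing down it reaches from about 0.375 to 0.9 m from the base axis. Payload 3.1 kg.
Tool frame: the origin (TCP) lies midway between the tips of the shut fingers; the grasp point (between the pads) lies 19 mm behind it; x points along the fingers, z is the direction in which the jaws open and shut, and the axes are right-handed (so a half turn about x gives the same grasp; the last joint's range is limited). The gripper opens to 87 mm and grips with 3 to 60 N. Pads are 19 mm wide; open, the fingers measure 117 mm over their backs; the gripper's body (75 mm by 190 mm) begins 51 mm behind the grasp point.
Start: joints at [-85.113, 30.224, 82.088, -0, 67.689, -10.227], TCP at [0.163, -0.603, 0.223] pointing down, gripper open.
Joint ranges: [-176.69, 176.69], [-43.24, 126.21], [12.49, 139.97], [-82, 262], [0, 151.66], [-163.58, 163.58]. Speed limits (degrees/s): [159.86, 159.86, 180, 180, 180, 180].

INTERFACE

Orientations are given as a 3x3 rotation matrix whose columns are the frame's x, y, z axes.
In Python, from rig import * gives the robot as it stands.
- The arm moves only by the tool play_rows, never from a script. Its argument "rows" is a list that holds one entry, the list of rows, each a list of 7 numbers: the shift along the tool's x, y, z in m, then the turn, a rotation vector about the tool's x, y, z in degrees, then the finger opening in m, from 0 to 0.087. A call has 1 to 12 rows; each row is the pose to reach, as a shift and turn from the pose commanded when the call began, along the tool's axes at that moment; what a row does not reach only later rows make up. A row lasts 1/10 s, in which the tool goes at most 50 mm and 8.59 degrees, less where a joint would pass 70% of its speed; a pose out of reach is approached as far as the arm can. A call with a gripper value outside its range is refused whole. The fingers move at their own pace and stop on an object; the grip force is fixed at half the most. Time passes only in rows, so rows that repeat a pose let the fingers close. It gives the time, the measured TCP pose, the force and the opening at its end, in the units of the state.
- read_state(): the state, without advancing time (a new reading comes with each control period).
- capture(name): name is "scene" or "side" or "wrist"; returns a dict with "pixels" (384x512x3 uint8, red, green, blue), "intrinsics" (3x3 intrinsics, pixels), "rvec" (rotation vector, rad) and "tvec" (3), from world to camera coordinates, as OpenCV has them. Camera axes: x right, y down, z forward; pixel columns grow to the right and rows downward; lengths in m; the calibration is good to about 2 mm. A picture is of the moment at which its call begins. There is no depth.
- hand_in(): hands the job in, once; it reports no verdict.
Trained networks look in the newest picture that a camera, given by its name, has taken for a name from the list of things; names that differ only in an ending like _2 or _b are one class to them, and where a whole thing is asked for, a point or a joint stands for the part that bears it (a point fixed in the world has none). Each returns a list of dicts, best first, with "p" (0 to 1); they miss things now and then, are a little off and sometimes report something else, mostly with a low value. They report only what shows in the picture. A call takes as long as a camera call.
- trace(camera, target): "mask" (384x512 bool, what is visible of it) and "at" ([column, row] in pixels, amid what is visible of it).
The state is a dict: "time_s": time; "joint_positions": joint angles; "qvel": joint speeds; "tau": joint torques, N m; "position": TCP position; "tcp_rot": TCP orientation; "force": force on the tool from outside, world axes, zero at the start; "moment": the same for the moment, N m; "opening": opening from 0.0 (shut) to 1.0 (fully open).
Only numpy, scipy, OpenCV 4.12 (cv2) and the standard library are available. Lean on these libraries where they do the work, as an engineer would, in place of code of your own. Each camera call takes 0.05 s, during which the arm holds its last target.

## Working session

There is one attempt and no reset: what is moved stays moved. The work goes in short steps, Python scripts to look and compute and a tool call to move; the robot and the scene stay as the last step left them, time stands still between calls to the robot, and variables do not carry over. Pictures are saved under pics/ and viewed, and the job is handed in when it is done.

Besides the shell and the picture viewer there is one more tool, called after "Emit:" as name(argument=value, ...) on one line, values as JSON. play_rows: Moves the arm, as the interface text tells. Its arguments: {"type":"object","properties":{"rows":{"type":"array"}},"required":["rows"]}

```bash
mkdir -p pics; ls
cat > h.py <<'E'
from rig import *
import numpy as np, cv2
def snap(n,f):
    c=capture(n); cv2.imwrite('pics/'+f,cv2.cvtColor(c['pixels'],cv2.COLOR_RGB2BGR)); return c
def onplane(c,uv,z):
    K=np.array(c['intrinsics'],float);R,_=cv2.Rodrigues(np.array(c['rvec'],float));t=np.array(c['tvec'],float).ravel()
    C=-R.T@t; d=R.T@np.linalg.inv(K)@np.array([uv[0],uv[1],1.]); return C+d*(z-C[2])/d[2]
def proj(c,P):
    return cv2.projectPoints(np.array(P,float).reshape(-1,1,3),np.array(c['rvec'],float),np.array(c['tvec'],float),np.array(c['intrinsics'],float),None)[0].reshape(-1,2)
E
python3 - <<'E'
from h import *
s=read_state(); print(s['time_s'],s['position'],np.round(s['tcp_rot'],3),s['opening'])
for n in ['scene','side','wrist']:
    c=snap(n,n+'0.png')
    for t,z in [('knob_grip',.09),('pointer',.044),('tall_mark',.05),('low_mark',.038)]:
        for r in trace(n,t)[:2]:
            print(n,t,round(r['p'],2),r['at'],r['mask'].sum(),np.round(onplane(c,r['at'],z),3))
E
```

```text
pics
0.0 [ 0.16291314 -0.60262541  0.221548  ] [[-0.     0.965  0.261]
 [ 0.002  0.261 -0.965]
 [-1.     0.    -0.002]] 0.9963162110138319
scene knob_grip 0.58 [296.6, 167.7] 939 [0.501 0.04  0.09 ]
scene pointer 0.9 [260.4, 195.7] 695 [0.553 0.01  0.044]
scene tall_mark 0.75 [212.6, 196.4] 299 [ 0.605 -0.044  0.05 ]
scene low_mark 0.6 [240.8, 236.1] 298 [0.626 0.032 0.038]
side knob_grip 0.6 [207.3, 223.1] 759 [0.486 0.003 0.09 ]
side pointer 0.82 [242.0, 230.6] 521 [0.548 0.012 0.044]
side tall_mark 0.57 [287.9, 247.2] 260 [ 0.608 -0.054  0.05 ]
side low_mark 0.49 [277.7, 219.0] 162 [0.622 0.026 0.038]
```

Run:
```python
import cv2,numpy as np
a=cv2.imread('pics/scene0.png')[110:290,150:390];b=cv2.imread('pics/side0.png')[150:330,130:370]
cv2.imwrite('pics/z0.png',cv2.resize(np.vstack([a,b]),None,fx=1.65,fy=1.65,interpolation=cv2.INTER_CUBIC))
cv2.imwrite('pics/zs.png',cv2.resize(a,None,fx=3.3,fy=3.3,interpolation=cv2.INTER_CUBIC))
cv2.imwrite('pics/zd.png',cv2.resize(b,None,fx=3.3,fy=3.3,interpolation=cv2.INTER_CUBIC))
```

```text
(no output)
```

View pics/zs.png

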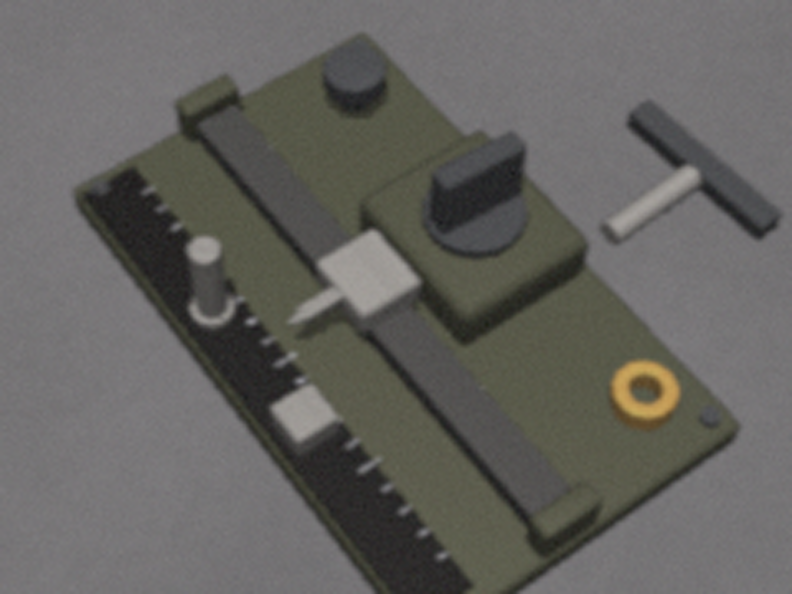

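View pics/zd.png

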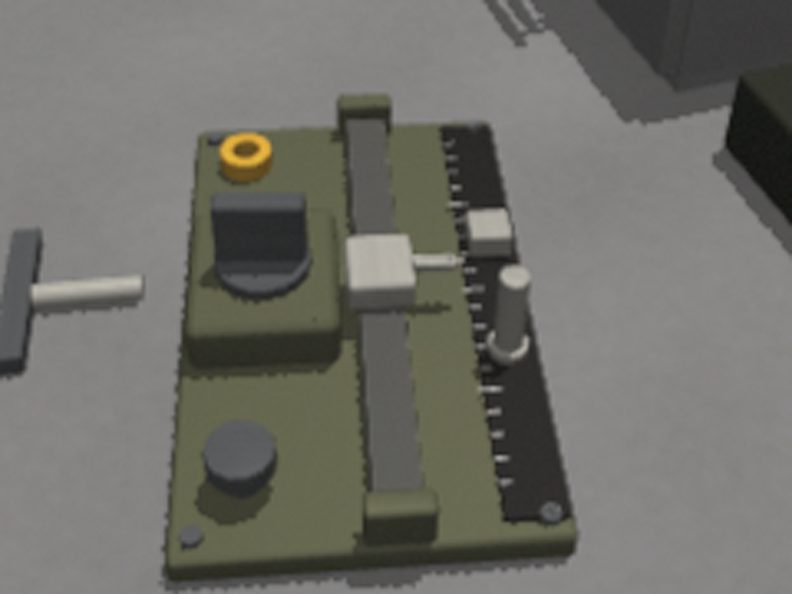

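View pics/scene0.png

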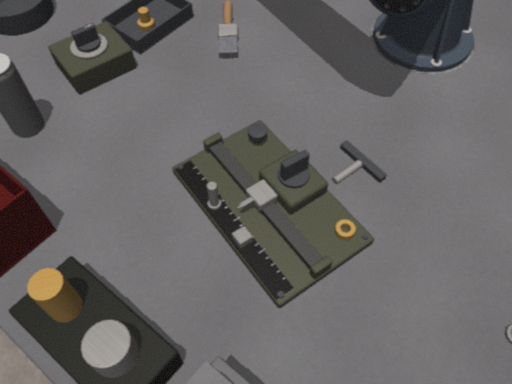

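The scene picture shows the bar knob at about (295,165) on the housing. The carriage is at (262,193) with its tip near (238,207), the tall pin top is at (212,185), and the low block is at (242,236). A plain round knob at (257,132) isn't the target. Next I'll work these out as positions.

```bash
cat > m.py <<'E'
from h import *
def tri(cs,uvs):
    A=[];b=[]
    for c,uv in zip(cs,uvs):
        K=np.array(c['intrinsics'],float);R,_=cv2.Rodrigues(np.array(c['rvec'],float));t=np.array(c['tvec'],float).ravel()
        C=-R.T@t;d=R.T@np.linalg.inv(K)@np.array([*uv,1.]);d/=np.linalg.norm(d);M=np.eye(3)-np.outer(d,d);A.append(M);b.append(M@C)
    return np.linalg.lstsq(np.vstack(A),np.hstack(b),rcond=None)[0]
E
python3 - <<'E'
from m import *
a=capture('scene');b=capture('side')
S=lambda x,y:(150+x/3.3-.35,110+y/3.3-.35)
D=lambda x,y:(130+x/3.3-.35,150+y/3.3-.35)
P={'bar1':((432,182),(306,202),.096),'bar2':((519,139),(211,202),.096),'tip':((290,322),(463,260),.044),'pintop':((205,247),(514,276),.077),
'block':((304,411),(489,222),.038)}
bar=[(432,182),(514,132),(525,147),(437,197)]
for k,(s,d,z) in P.items():
    print(k,np.round(onplane(a,S(*s),z),4),np.round(onplane(b,D(*d),z),4),np.round(tri([a,b],[S(*s),D(*d)]),4))
# rail edges / ledge in both
print('rail ends',[np.round(onplane(a,S(*s),.03),4) for s in [(220,117),(550,500)]],[np.round(onplane(b,D(*s),.03),4) for s in [(365,122),(392,490)]])
print('plate edge',[np.round(onplane(a,S(*s),.02),4) for s in [(80,195),(362,35),(735,430)]],[np.round(onplane(b,D(*s),.02),4) for s in [(572,525),(170,570),(200,135),(490,125)]])
E
```

```text
bar1 [0.5158 0.0199 0.096 ] [0.5155 0.0177 0.096 ] [0.5155 0.0192 0.0948]
bar2 [0.4697 0.0358 0.096 ] [0.4699 0.0325 0.096 ] [0.4695 0.0349 0.0945]
tip [ 0.5924 -0.0034  0.044 ] [0.5974 0.002  0.044 ] [ 0.595  -0.0017  0.0485]
pintop [ 0.6013 -0.0465  0.077 ] [ 0.6041 -0.0467  0.077 ] [ 0.6028 -0.0467  0.0778]
block [0.6223 0.031  0.038 ] [0.6248 0.0312 0.038 ] [0.6236 0.0309 0.039 ]
rail ends [array([ 0.5132, -0.1221,  0.03  ]), array([0.5827, 0.1443, 0.03  ])] [array([0.5884, 0.149 , 0.03  ]), array([ 0.5177, -0.1145,  0.03  ])]
plate edge [array([ 0.5924, -0.1492,  0.02  ]), array([ 0.414 , -0.1068,  0.02  ]), array([0.4926, 0.188 , 0.02  ])] [array([ 0.5928, -0.1522,  0.02  ]), array([ 0.4133, -0.1159,  0.02  ]), array([0.4883, 0.1804, 0.02  ]), array([0.6681, 0.1331, 0.02  ])]
```

Emit:
play_rows(rows=[[[0, 0.03, -0.032, -8.4, 0, 0, 0.087], [0, 0.06, -0.065, -16.8, 0, 0, 0.087], [0, 0.09, -0.097, -25, 0, 0, 0.087], [0, 0.12, -0.13, -33.5, 0, 0, 0.087], [0, 0.15, -0.162, -42, 0, 0, 0.087], [0, 0.18, -0.195, -50, 0, 0, 0.087], [0, 0.21, -0.227, -58.5, 0, 0, 0.087], [0, 0.24, -0.26, -67, 0, 0, 0.087], [0, 0.27, -0.292, -75, 0, 0, 0.087], [0, 0.3, -0.325, -83.5, 0, 0, 0.087], [0, 0.33, -0.357, -92, 0, 0, 0.087], [0, 0.36, -0.39, -100, 0, 0, 0.087]]])

```text
time_s: 2.05
position: [0.4097, -0.1316, 0.2229]
tcp_rot: [[0.001, -0.429, 0.903], [-0.001, 0.903, 0.429], [-1.0, -0.001, 0.001]]
force: [1.0, -0.4, 0.1]
opening: 1.002
```

```bash
cat > go.py <<'E'
from m import *
import sys
from scipy.spatial.transform import Rotation as Ro
def go(P,jaw):
    s=read_state();R=np.array(s['tcp_rot']);j=np.radians(jaw)
    T=np.array([[0,0,0],[0,0,0],[-1,0,0]],float);T[:,2]=[np.cos(j),np.sin(j),0];T[:,1]=np.cross(T[:,2],T[:,0])
    print('t',s['time_s'],'pos',np.round(s['position'],4),'jaw',np.degrees(np.arctan2(R[1,2],R[0,2])),'q',np.round(s['joint_positions'],1))
    print('shift',np.round(R.T@(np.array(P)-s['position']),4),'rv',np.round(Ro.from_matrix(R.T@T).as_rotvec(degrees=True),2),'F',np.round(s['force'],1),'M',np.round(s['moment'],2),'op',s['opening'])
E
python3 -c "
from go import *
go([.4925,.027,.15],71.5)"
```

```text
t 2.05 pos [ 0.4097 -0.1316  0.2229] jaw 25.432989456208897 q [-32.7  15.2 108.7  -0.   56.  -58.2]
shift [0.0729 0.1077 0.1428] rv [-4.607e+01  1.000e-02  8.000e-02] F [ 1.  -0.4  0.1] M [-0.05 -0.18  0.05] op 1.0017893447366901
```

Emit:
play_rows(rows=[[[0.012, 0.02, 0.026, -8, 0, 0, 0.087], [0.024, 0.04, 0.052, -16, 0, 0, 0.087], [0.036, 0.06, 0.078, -24, 0, 0, 0.087], [0.05, 0.08, 0.104, -32, 0, 0, 0.087], [0.065, 0.1, 0.13, -40, 0, 0, 0.087], [0.072, 0.108, 0.143, -46, 0, 0, 0.087], [0.072, 0.108, 0.143, -46, 0, 0, 0.087], [0.072, 0.108, 0.143, -46, 0, 0, 0.087]]])

```text
time_s: 2.85
position: [0.4923, 0.0254, 0.1506]
tcp_rot: [[-0.0, -0.946, 0.325], [-0.0, 0.325, 0.946], [-1.0, 0.0, -0.0]]
force: [-0.9, 0.5, 0.4]
opening: 0.994
```

```bash
python3 -c "
from go import *
go([.4925,.027,.064],71.5)
c=snap('wrist','w1.png')
r=trace('wrist','knob_grip')
for x in r[:2]:
  print(x['p'],x['at'],x['mask'].sum(),onplane(c,x['at'],.096))
  q=cv2.minAreaRect(np.argwhere(x['mask'])[:,::-1].astype(np.float32));print(q)
print(proj(c,[[.4925,.027,.096],[.5155,.0192,.096],[.4695,.0349,.096]]))
"
```

```text
t 2.85 pos [0.4923 0.0254 0.1506] jaw 71.04053462084016 q [-10.   26.5 104.9  -0.   48.6 -81.1]
shift [0.0866 0.0003 0.0016] rv [-0.46 -0.02 -0.01] F [-0.9  0.5  0.4] M [ 0.16 -0.1  -0.01] op 0.9944838264573339
0.71 [265.4, 190.2] 3091 [0.48166277 0.03129015 0.096     ]
((269.0451354980469, 191.29241943359375), (72.16109466552734, 58.762325286865234), 57.2647705078125)
[[264.63028335 205.60419622]
 [264.72928447 236.32375121]
 [264.66033044 172.90082609]]
```

View pics/w1.png

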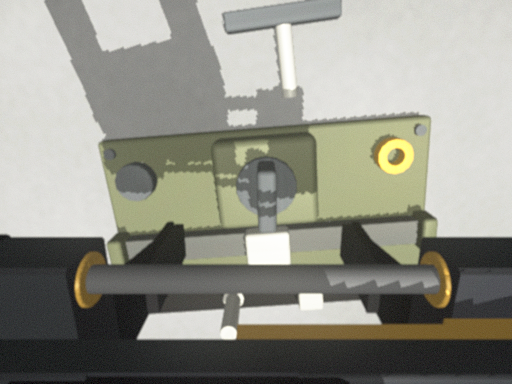

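The wrist view shows the bar at column 267, rows 160–230, lined up between the open jaws, within 2 px of my estimate. I'll descend and grip.

Emit:
play_rows(rows=[[[0.03, 0, 0.001, -0.4, 0, 0, 0.087], [0.06, 0, 0.002, -0.4, 0, 0, 0.087], [0.08, 0, 0.002, -0.4, 0, 0, 0.087], [0.086, 0, 0.002, -0.4, 0, 0, 0.087], [0.086, 0, 0.002, -0.4, 0, 0, 0.087], [0.086, 0, 0.002, -0.4, 0, 0, 0.0], [0.086, 0, 0.002, -0.4, 0, 0, 0.0], [0.086, 0, 0.002, -0.4, 0, 0, 0.0], [0.086, 0, 0.002, -0.4, 0, 0, 0.0], [0.086, 0, 0.002, -0.4, 0, 0, 0.0], [0.086, 0, 0.002, -0.4, 0, 0, 0.0], [0.086, 0, 0.002, -0.4, 0, 0, 0.0]]])

```text
time_s: 4.15
position: [0.4932, 0.0275, 0.0646]
tcp_rot: [[0.0, -0.948, 0.317], [-0.0, 0.317, 0.948], [-1.0, -0.0, 0.0]]
force: [-0.3, -0.3, 0.8]
opening: 0.446
```

```bash
cat > look.py <<'E'
from go import *
def look(tag):
    cs={}
    for n,(r0,c0) in {'scene':(110,150),'side':(150,130)}.items():
        c=snap(n,f'{n}{tag}.png');cs[n]=c
        cv2.imwrite(f'pics/z{n}{tag}.png',cv2.resize(cv2.imread(f'pics/{n}{tag}.png')[r0:r0+120,c0:c0+160],None,fx=5,fy=5,interpolation=cv2.INTER_CUBIC))
        for t,z in [('pointer',.044),('tall_mark',.05)]:
            for r in trace(n,t)[:1]: print(n,t,round(r['p'],2),r['at'],r['mask'].sum(),np.round(onplane(c,r['at'],z),4))
    return cs
E
python3 -c "
from look import *
go([.4925,.027,.064],71.5)
look('2')"
```

```text
t 4.15 pos [0.4932 0.0275 0.0646] jaw 71.52119940910305 q [ -9.8  35.5 108.2   0.   36.3 -81.3]
shift [ 0.0006  0.0005 -0.0006] rv [0.02 0.   0.  ] F [-0.3 -0.3  0.8] M [ 0.02 -0.17 -0.03] op 0.4464637510924579
scene pointer 0.86 [260.6, 197.5] 660 [0.5551 0.0129 0.044 ]
scene tall_mark 0.7 [210.1, 192.9] 264 [ 0.6026 -0.0519  0.05  ]
side pointer 0.73 [244.8, 231.5] 549 [0.5523 0.0087 0.044 ]
side tall_mark 0.6 [284.8, 246.4] 258 [ 0.6034 -0.0509  0.05  ]
```

View pics/zscene2.png

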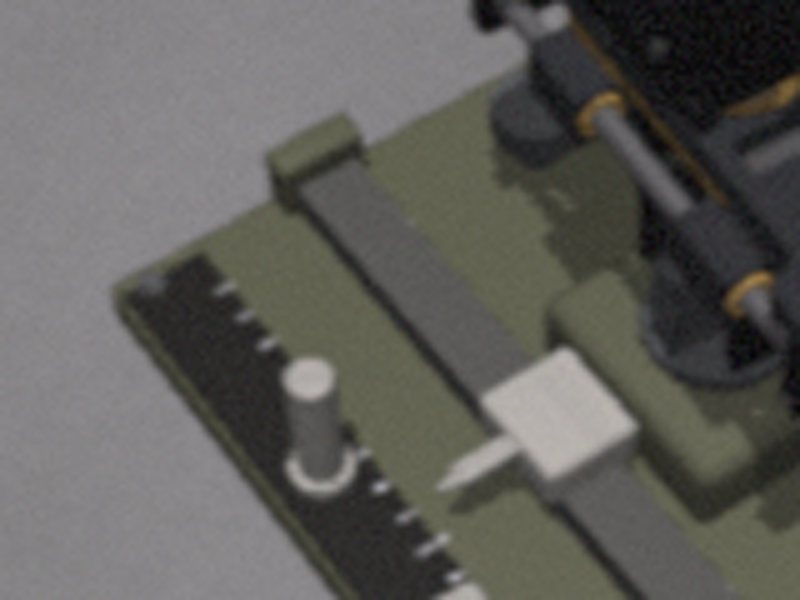

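View pics/zside2.png

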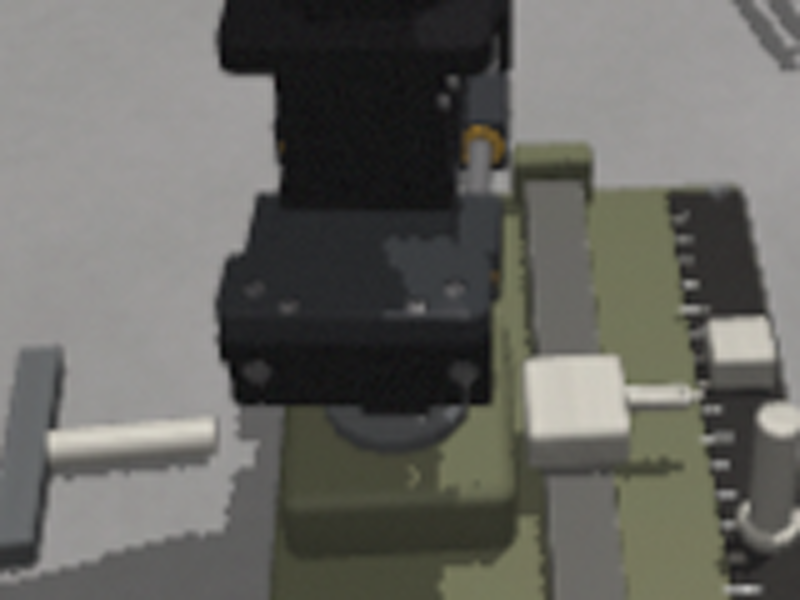

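Both fingers straddle the bar, but they're still closing (opening 0.45). The pointer tip is at about (237.5,207) in scene.

Emit:
play_rows(rows=[[[0, 0, 0, 0, 0, 0, 0], [0, 0, 0, 0, 0, 0, 0], [0, 0, 0, 0, 0, 0, 0], [0, 0, 0, 0, 0, 0, 0], [0, 0, 0, 0, 0, 0, 0], [0, 0, 0, 0, 0, 0, 0], [0, 0, 0, 0, 0, 0, 0]]])

```text
time_s: 5.15
position: [0.4934, 0.0281, 0.0645]
tcp_rot: [[0.001, -0.948, 0.318], [0.001, 0.318, 0.948], [-1.0, -0.0, 0.001]]
force: [2.1, 5.5, -1.3]
opening: 0.16
```

```bash
python3 -c "
from look import *
go([.4925,.027,.064],71.5)"
```

```text
t 5.15 pos [0.4934 0.0281 0.0645] jaw 71.47809868549447 q [-9.800e+00  3.550e+01  1.082e+02  1.000e-01  3.630e+01 -8.130e+01]
shift [ 0.0005  0.0005 -0.0013] rv [-0.02  0.06  0.01] F [ 2.1  5.5 -1.3] M [ 0.93 -0.37 -0.  ] op 0.1603718595020423
```

Emit:
play_rows(rows=[[[0, 0, 0.001, 2, 0, 0, 0], [0, 0, 0.001, 7, 0, 0, 0], [0, 0, 0.001, 13, 0, 0, 0], [0, 0, 0.001, 19, 0, 0, 0], [0, 0, 0.001, 25, 0, 0, 0], [0, 0, 0.001, 31, 0, 0, 0], [0, 0, 0.001, 36, 0, 0, 0], [0, 0, 0.001, 40, 0, 0, 0], [0, 0, 0.001, 40, 0, 0, 0], [0, 0, 0.001, 40, 0, 0, 0]]])

```text
time_s: 6.15
position: [0.4926, 0.0273, 0.0645]
tcp_rot: [[-0.002, -0.525, 0.851], [-0.001, 0.851, 0.525], [-1.0, -0.0, -0.002]]
force: [-2.2, -5.2, 1.9]
opening: 0.16
```

```bash
python3 -c "
from look import *
go([.4925,.027,.064],71.5)
look('3')"
```

```text
t 6.15 pos [0.4926 0.0273 0.0645] jaw 31.65344552182198 q [ -9.8  35.5 108.2  -0.2  36.4 -41.3]
shift [ 0.0005 -0.0002 -0.0003] rv [-3.985e+01 -1.400e-01 -3.000e-02] F [-2.2 -5.2  1.9] M [-0.89  0.15 -0.07] op 0.1595297228762968
scene pointer 0.7 [247.6, 183.3] 649 [ 0.5474 -0.0209  0.044 ]
scene tall_mark 0.69 [213.2, 194.1] 292 [ 0.6011 -0.0466  0.05  ]
side pointer 0.58 [245.7, 246.6] 543 [ 0.5426 -0.0256  0.044 ]
side tall_mark 0.66 [285.4, 245.2] 319 [ 0.6054 -0.0487  0.05  ]
```

View pics/zscene3.png

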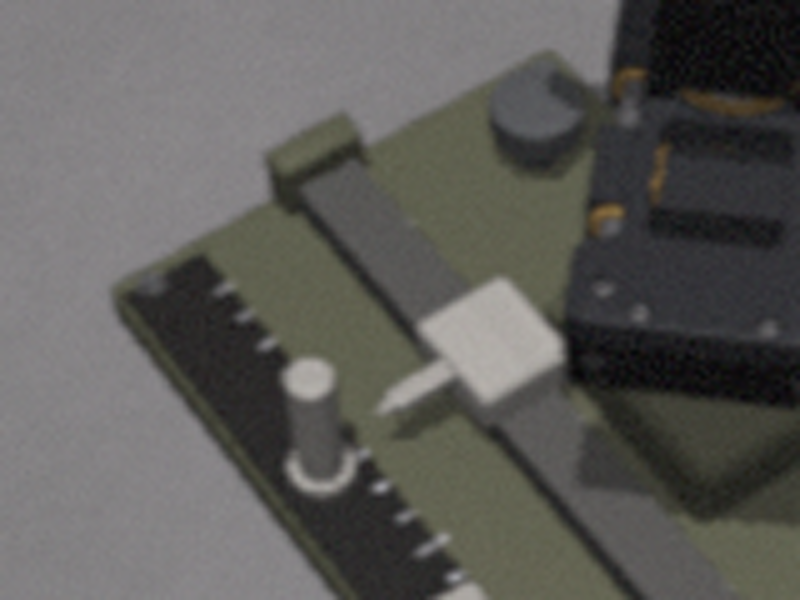

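View pics/zside3.png

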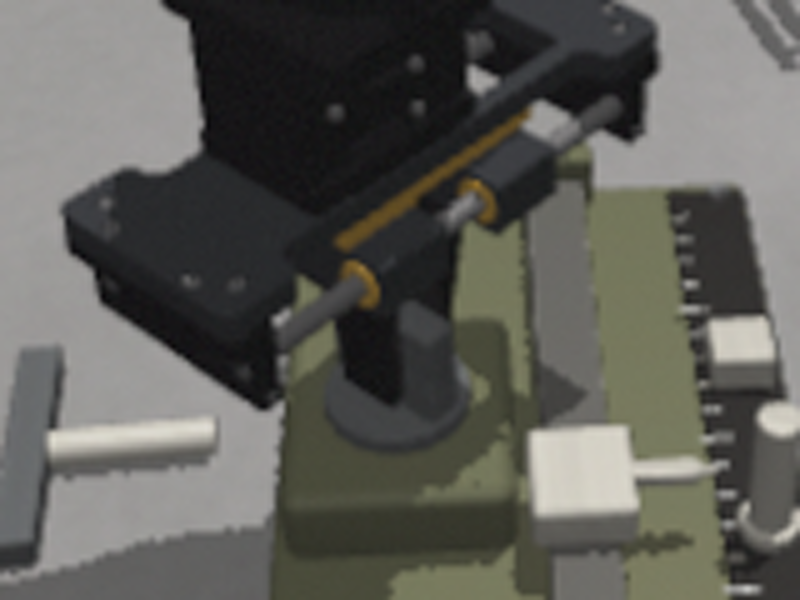

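The tip has moved to about (225.6,192) in scene and (272.6,243.6) in side, just short of the pin. Now I'll compute what's left, view by view.

```bash
cat > rem.py <<'E'
from look import *
def rem(tag,top,foot,tip,tip0=None,ends=None):
    # crop5 pixels: dict view-> uv
    off={'scene':(150,110),'side':(130,150)}
    f=lambda n,p:(off[n][0]+p[0]/5-.4,off[n][1]+p[1]/5-.4)
    for n in tip:
        c=capture(n)
        A=onplane(c,f(n,top[n]),.077);B=onplane(c,f(n,foot[n]),.025);T=onplane(c,f(n,tip[n]),.044)
        for yaw in (-14.8,):
            y=np.array([-np.sin(np.radians(yaw)),np.cos(np.radians(yaw)),0]);x=np.array([y[1],-y[0],0])
            print(n,'top',np.round(A,4),'foot',np.round(B,4),'tip',np.round(T,4),'rem_y top/foot mm',np.round([(A-T)@y*1e3,(B-T)@y*1e3],2),'x',np.round([(A-T)@x*1e3,(B-T)@x*1e3],2))
        if tip0:
            T0=onplane(c,f(n,tip0[n]),.044);d=T-T0;print(' moved',np.round(d,4),np.linalg.norm(d),'yaw',np.degrees(np.arctan2(-d[0],d[1]))%180)
E
python3 -c "
from rem import *
rem('3',{'scene':(310,378),'side':(777,419)},{'scene':(321,470),'side':(768,524)},{'scene':(377,412),'side':(714,468)},{'scene':(438,488),'side':(697,394)})
c=capture('scene');d=capture('side')
Z=lambda p:(150+p[0]/5-.4,110+p[1]/5-.4)
"
```

```text
scene top [ 0.6024 -0.0458  0.077 ] foot [ 0.6032 -0.0461  0.025 ] tip [ 0.5834 -0.0378  0.044 ] rem_y top/foot mm [-2.87 -2.93] x [20.42 21.21]
 moved [-0.0092 -0.034   0.    ] 0.03519705420266915 yaw 164.81794301793676
side top [ 0.6034 -0.0467  0.077 ] foot [ 0.6041 -0.0467  0.025 ] tip [ 0.5885 -0.0325  0.044 ] rem_y top/foot mm [-9.91 -9.67] x [18.01 18.64]
 moved [-0.0073 -0.0351  0.    ] 0.035862849539607805 yaw 168.29122838041684
```

```bash
python3 -c "
from rem import *
a=capture('scene');b=capture('side')
S=lambda p:(150+p[0]/5-.4,110+p[1]/5-.4)
D=lambda p:(130+p[0]/5-.4,150+p[1]/5-.4)
yv=np.array([.2554,.9668,0]);xv=np.array([.9668,-.2554,0])
pin=None
for k,s,d in [('pintop',(310,378),(777,419)),('foot',(321,470),(768,524)),('tip',(377,412),(714,468)),('tip0',(438,488),(697,394)),('c--',(500,278),(533,518)),('c-+',(565,343),(527,430)),('c++',(493,400),(628,425)),('c+-',(418,327),(638,513))]:
  P=tri([a,b],[S(s),D(d)])
  if pin is None: pin=P
  e=np.hstack([proj(a,P)[0]-S(s),proj(b,P)[0]-D(d)])
  print(k,np.round(P,4),'rel pin x,y',np.round([(P-pin)@xv*1e3,(P-pin)@yv*1e3],1),'err',np.round(e,2))
for n,c in (('scene',a),('side',b)):
  R=cv2.Rodrigues(np.array(c['rvec'],float))[0];print(n,np.round(-R.T@np.array(c['tvec']).ravel(),3))
im=lambda n:cv2.imread('pics/'+n+'3.png')
s=im('scene')[170:210,200:270];d=im('side')[220:260,225:295]
cv2.imwrite('pics/zz3.png',np.vstack([cv2.resize(q,None,fx=7,fy=7,interpolation=cv2.INTER_NEAREST) for q in (s,d)]))
"
```

```text
pintop [ 0.6029 -0.0462  0.0769] rel pin x,y [0. 0.] err [-0.4   0.13 -0.38 -0.1 ]
foot [ 0.6037 -0.0463  0.025 ] rel pin x,y [0.7 0. ] err [-0.31  0.1  -0.3  -0.08]
tip [ 0.5862 -0.0359  0.0486] rel pin x,y [-18.8   5.7] err [-0.43  0.15 -0.41 -0.11]
tip0 [ 0.5943 -0.0017  0.0484] rel pin x,y [-19.7  40.8] err [ 0.22 -0.08  0.2   0.06]
c-- [ 0.5212 -0.0393  0.05  ] rel pin x,y [-80.8 -14.2] err [-0.25  0.11 -0.26 -0.09]
c-+ [ 0.5299 -0.0043  0.054 ] rel pin x,y [-81.3  21.8] err [-0.23  0.1  -0.22 -0.07]
c++ [ 0.5625 -0.0096  0.052 ] rel pin x,y [-48.4  25. ] err [-1.5   0.58 -1.41 -0.44]
c+- [ 0.554  -0.0474  0.0499] rel pin x,y [-47.  -13.7] err [-0.75  0.28 -0.76 -0.23]
scene [0.888 0.287 0.703]
side [ 0.405 -0.435  0.52 ]
```

View pics/zz3.png

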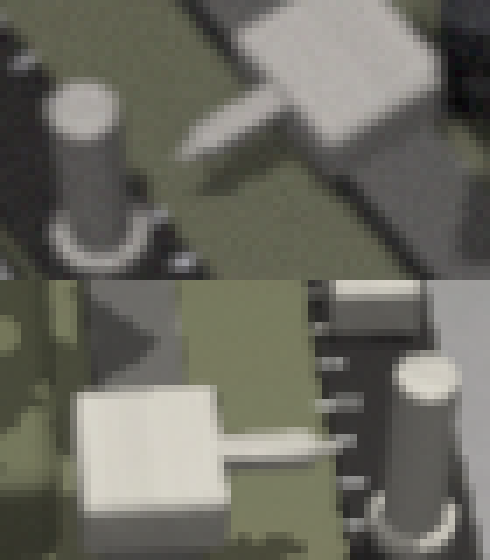

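Triangulated, the tip (its top edge at z≈0.048) is about 5.7 mm short. The carriage's corner centre gives 4.7, and the knob angle gives about 6.0. I'll turn about 6.3° more.

Emit:
play_rows(rows=[[[0, 0, 0, 2, 0, 0, 0], [0, 0, 0, 4.5, 0, 0, 0], [0, 0, 0, 6.2, 0, 0, 0], [0, 0, 0, 6.2, 0, 0, 0], [0, 0, 0, 6.2, 0, 0, 0]]])

```text
time_s: 7.25
position: [0.4925, 0.0272, 0.0645]
tcp_rot: [[-0.002, -0.43, 0.903], [-0.002, 0.903, 0.43], [-1.0, -0.001, -0.003]]
force: [-1.7, -5.8, 1.6]
opening: 0.16
```

Run:
```python
from look import *
go([.4925,.027,.064],71.5)
import pickle
D={}
for n in ('scene','side'):
    c=snap(n,n+'4.png')
    D[n]=(c,{t:trace(n,t)[:1] for t in ('pointer','tall_mark')})
    s=cv2.imread(f'pics/{n}4.png')
    D[n]
pickle.dump(D,open('d4.pkl','wb'))
s=cv2.imread('pics/scene4.png')[165:210,195:275];d=cv2.imread('pics/side4.png')[220:265,220:300]
cv2.imwrite('pics/zz4.png',np.vstack([cv2.resize(q,None,fx=6.5,fy=6.5,interpolation=cv2.INTER_NEAREST) for q in (s,d)]))
from scipy.optimize import least_squares
# silhouette fit: params pointer: y offset along rail (s), x offset, ztop
```

```text
t 7.25 pos [0.4925 0.0272 0.0645] jaw 25.485248815157405 q [ -9.8  35.5 108.2  -0.2  36.4 -35.1]
shift [ 0.0005 -0.0002 -0.    ] rv [-4.601e+01 -1.600e-01 -3.000e-02] F [-1.7 -5.8  1.6] M [-0.94  0.25 -0.03] op 0.16035255372528076
```

View pics/zz4.png

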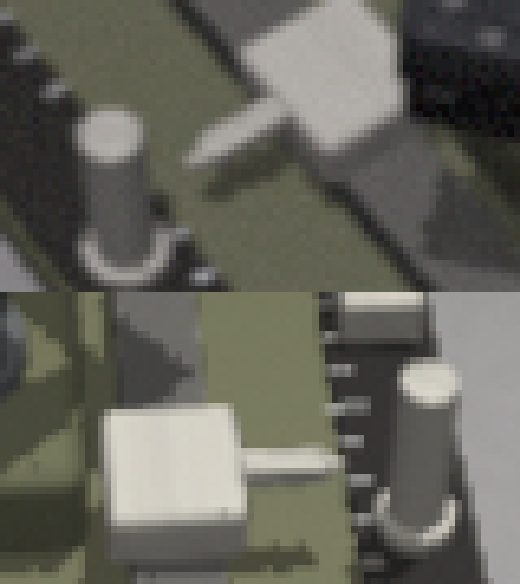

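```bash
cat > fit.py <<'E'
import pickle,sys
from m import *
from scipy.optimize import minimize
yaw=np.radians(-14.8);yv=np.array([-np.sin(yaw),np.cos(yaw),0]);xv=np.array([np.cos(yaw),np.sin(yaw),0]);zv=np.array([0,0,1.])
def hull(img,c,P):
    uv=(proj(c,P)+.5)*8-.5
    cv2.fillConvexPoly(img,cv2.convexHull(np.round(uv*16).astype(np.int32)),255,shift=4)
def render(c,parts,box):
    x0,y0,w,h=box
    cc=dict(c);K=np.array(c['intrinsics'],float).copy();K[0,2]-=x0;K[1,2]-=y0;cc['intrinsics']=K
    im=np.zeros((h*8,w*8),np.uint8)
    for P in parts: hull(im,cc,P)
    return cv2.resize(im,(w,h),interpolation=cv2.INTER_AREA)/255.
def boxp(o,x,y,z): return [o+a*xv+b*yv+cc*zv for a in x for b in y for cc in z]
def pointer(p):
    o=np.array([p[0],p[1],0]);zt=p[2]  # o = tip
    hw,L=p[3],p[4]
    car=boxp(o,(-L-.036,-L),(-.02,.02),(zt-.018,zt))
    zf=.044
    fin=boxp(o,(-L,-.010),(-hw,hw),(zf-.004,zf+.004))
    tip=boxp(o,(-.010,),(-hw,hw),(zf-.004,zf+.004))+boxp(o,(0,),(-.0007,.0007),(zf-.004,zf+.004))
    return [car,fin,tip]
def pin(p):
    o=np.array([p[0],p[1],0]);a=np.linspace(0,2*np.pi,32)
    cyl=lambda r,z0,z1:[o+r*np.array([np.cos(t),np.sin(t),0])+z*zv for t in a for z in (z0,z1)]
    return [cyl(.008,.022,.077),cyl(.011,.022,.025)]
def fit(D,views,t,model,p0,steps):
    ms={}
    for n in views:
        c,r=D[n]; m=r[t][0]['mask'];ys,xs=np.nonzero(m);ms[n]=(c,m,(xs.min()-12,ys.min()-12,np.ptp(xs)+25,np.ptp(ys)+25))
    def cost(q):
        e=0
        for c,m,b in ms.values():
            R=render(c,model(p0+q*steps),b);e+=np.abs(R-m[b[1]:b[1]+b[3],b[0]:b[0]+b[2]]).sum()
        return e
    best=None
    for k in range(3):
        q0=np.zeros(len(p0)) if best is None else best.x
        s=np.vstack([q0]+[q0+np.eye(len(p0))[i]*(1 if k%2==0 else -1) for i in range(len(p0))])
        r=minimize(cost,q0,method='Nelder-Mead',options=dict(initial_simplex=s,maxiter=400,xatol=.01,fatol=.05))
        if best is None or r.fun<best.fun: best=r
    return p0+best.x*steps,best.fun
def run(D):
    for v in (['scene','side'],['scene'],['side']):
        P,e=fit(D,v,'tall_mark',pin,np.array([.603,-.046]),np.array([.003,.003]))
        g=(P@yv[:2])
        T0=P-.019*xv[:2]
        T,f=fit(D,v,'pointer',pointer,np.array([*T0,.052,.0035,.0285]),np.array([.003,.003,.002,.001,.002]))
        d=P-T[:2];print(v,'pin',np.round(P,4),round(e,1),'ptr',np.round(T,4),round(f,1),'rem y mm',round(d@yv[:2]*1e3,2),'x',round(d@xv[:2]*1e3,2))
if __name__=='__main__': run(pickle.load(open(sys.argv[1],'rb')))
E
python3 fit.py d4.pkl
python3 - <<'E'
import pickle
from m import *
D=pickle.load(open('d4.pkl','rb'))
o=[]
for n,(r0,c0) in {'scene':(165,195),'side':(220,220)}.items():
    im=cv2.imread(f'pics/{n}4.png')
    for t in ('pointer','tall_mark'):
        cs,_=cv2.findContours(D[n][1][t][0]['mask'].astype(np.uint8),cv2.RETR_EXTERNAL,cv2.CHAIN_APPROX_NONE)
        cv2.drawContours(im,cs,-1,(0,0,255),1)
    o.append(cv2.resize(im[r0:r0+45,c0:c0+80],None,fx=6.5,fy=6.5,interpolation=cv2.INTER_NEAREST))
cv2.imwrite('pics/mm4.png',np.vstack(o))
E
```

```text
['scene', 'side'] pin [ 0.6035 -0.0457] 108.0 ptr [ 0.5847 -0.0406  0.0534  0.0032  0.0261] 254.0 rem y mm -0.15 x 19.43
['scene'] pin [ 0.6027 -0.045 ] 29.5 ptr [ 0.5807 -0.0423  0.0486  0.0031  0.026 ] 126.4 rem y mm 3.04 x 21.96
['side'] pin [ 0.6042 -0.0469] 45.1 ptr [ 0.5862 -0.0386  0.0501  0.0031  0.0265] 55.6 rem y mm -3.47 x 19.54
```

View pics/mm4.png

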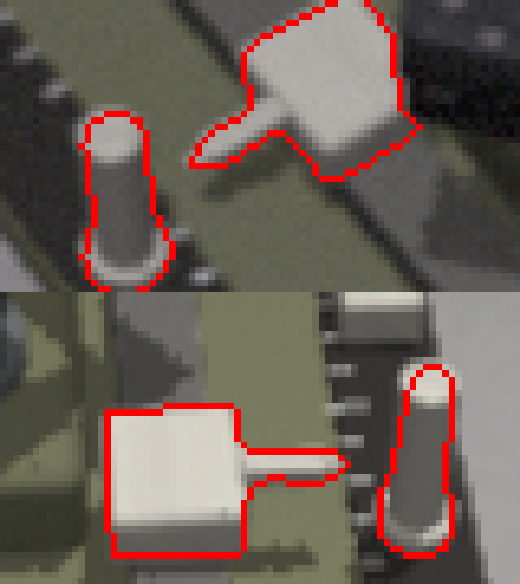

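The combined two-view silhouette fit puts the tip within about 0.2 mm of the pin, though each single view is off by about ±3 mm in opposite directions because of height parallax. I'll let go, lift, and check again without the gripper in the way.

Emit:
play_rows(rows=[[[0, 0, 0, 0, 0, 0, 0.06], [0, 0, 0, 0, 0, 0, 0.06], [0, 0, 0, 0, 0, 0, 0.06], [0, 0, 0, 0, 0, 0, 0.06], [0, 0, 0, 0, 0, 0, 0.06], [0, 0, 0, 0, 0, 0, 0.06], [0, 0, 0, 0, 0, 0, 0.06], [-0.03, 0, 0, 0, 0, 0, 0.06], [-0.07, 0, 0, 0, 0, 0, 0.06], [-0.11, 0, 0, 0, 0, 0, 0.06], [-0.15, 0, 0, 0, 0, 0, 0.06], [-0.15, 0, 0, 0, 0, 0, 0.06]]])

```text
time_s: 8.75
position: [0.4971, 0.0279, 0.2197]
tcp_rot: [[0.012, -0.428, 0.904], [-0.002, 0.904, 0.428], [-1.0, -0.007, 0.01]]
force: [1.0, 0.2, 0.4]
opening: 0.691
```

Run:
```python
from look import *
import fit,pickle
go([.4925,.027,.214],71.5)
D={}
for n in ('scene','side'):
    c=snap(n,n+'5.png')
    D[n]=(c,{t:trace(n,t)[:1] for t in ('pointer','tall_mark')})
pickle.dump(D,open('d5.pkl','wb'))
fit.run(D)
c=snap('wrist','w5.png')
R=cv2.Rodrigues(np.array(c['rvec'],float))[0];print('cam',-R.T@np.array(c['tvec']).ravel(),np.round(R,2))
print(proj(c,[[.603,-.046,.077],[.585,-.04,.048]]))
```

```text
t 8.75 pos [0.4971 0.0279 0.2197] jaw 25.331567760232105 q [ -9.7  20.4 100.7   0.   58.2 -35. ]
shift [ 0.0057  0.0012 -0.0046] rv [-46.17   0.39   0.61] F [1.  0.2 0.4] M [ 0.03 -0.18 -0.02] op 0.691413811460483
['scene', 'side'] pin [ 0.6045 -0.0454] 133.4 ptr [ 0.5828 -0.0402  0.0542  0.0023  0.0248] 191.2 rem y mm 0.5 x 22.25
['scene'] pin [ 0.6014 -0.046 ] 45.3 ptr [ 0.5814 -0.0427  0.049   0.0037  0.0268] 62.1 rem y mm 1.89 x 20.24
['side'] pin [ 0.6056 -0.0455] 27.7 ptr [ 0.586  -0.0374  0.0499  0.0019  0.0262] 41.1 rem y mm -2.78 x 20.98
cam [0.45853615 0.10061292 0.37512835] [[ 0.9   0.43 -0.  ]
 [ 0.41 -0.87  0.29]
 [ 0.12 -0.26 -0.96]]
[[326.7998442  280.82403709]
 [310.63459844 256.38785041]]
```

View pics/w5.png

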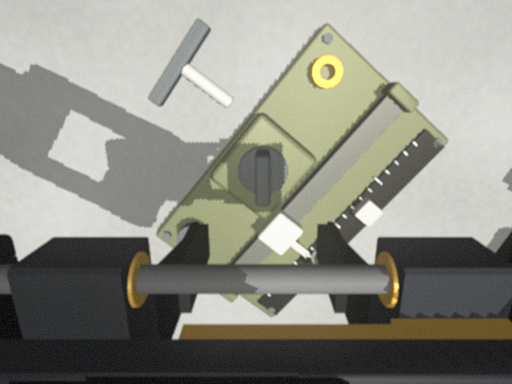

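View pics/scene5.png

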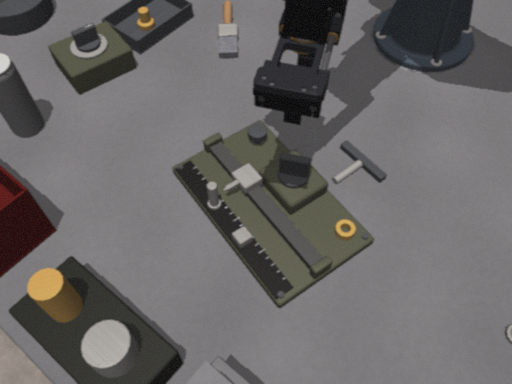

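From the wrist camera, w5 shows the knob bar free at (262,175), the fingers clear of everything, and the pin hidden by the gripper. I'll move so the wrist camera looks squarely across the rail at the pin and tip, which removes the parallax along y.

```bash
python3 -c "
from look import *
go([.603,-.046,.214],75.2)"
```

```text
t 9.1 pos [0.4925 0.0285 0.2131] jaw 25.30906944322739 q [ -9.7  21.  101.1   0.   58.1 -35. ]
shift [-0.0013 -0.1146  0.0681] rv [-49.89  -0.1   -0.18] F [ 0.9 -0.2 -0.4] M [ 0.05 -0.17  0.02] op 0.6883934388551324
```

Emit:
play_rows(rows=[[[0, -0.02, 0.011, -8, 0, 0, 0.06], [0, -0.04, 0.022, -16, 0, 0, 0.06], [0, -0.06, 0.034, -24, 0, 0, 0.06], [0, -0.08, 0.045, -32, 0, 0, 0.06], [0, -0.1, 0.058, -40, 0, 0, 0.06], [0, -0.115, 0.068, -47, 0, 0, 0.06], [0, -0.115, 0.068, -50, 0, 0, 0.06], [0, -0.115, 0.068, -50, 0, 0, 0.06], [0, -0.115, 0.068, -50, 0, 0, 0.06], [0, -0.115, 0.068, -50, 0, 0, 0.06]]])

```text
time_s: 10.1
position: [0.6035, -0.0462, 0.214]
tcp_rot: [[-0.001, -0.967, 0.254], [0.0, 0.254, 0.967], [-1.0, 0.001, 0.0]]
force: [0.9, 0.1, 0.5]
opening: 0.689
```

Run:
```python
from look import *
import pickle
go([.603,-.046,.214],75.2)
c=snap('wrist','w6.png')
R=cv2.Rodrigues(np.array(c['rvec'],float))[0];print('cam',-R.T@np.array(c['tvec']).ravel(),np.round(R,2))
D={t:trace('wrist',t)[:1] for t in ('pointer','tall_mark')}
for t in D:
  for r in D[t]: print(t,r['p'],r['at'],r['mask'].sum())
pickle.dump((c,D),open('d6.pkl','wb'))
cv2.imwrite('pics/w6z.png',cv2.resize(c['pixels'][110:250,180:340,::-1],None,fx=4.2,fy=4.2,interpolation=cv2.INTER_NEAREST))
```

```text
t 10.1 pos [ 0.6035 -0.0462  0.214 ] jaw 75.28710375372799 q [-14.9  29.3  85.5   0.   65.3 -90.2]
shift [-0.      0.0005  0.    ] rv [ 0.09  0.   -0.08] F [0.9 0.1 0.5] M [ 0.11 -0.12 -0.01] op 0.6892919777969829
cam [ 0.52649435 -0.02567394  0.37601428] [[ 0.26  0.97 -0.  ]
 [ 0.93 -0.24  0.29]
 [ 0.28 -0.07 -0.96]]
pointer 0.95 [264.9, 107.5] 1744
tall_mark 0.95 [261.9, 167.1] 365
```

View pics/w6z.png

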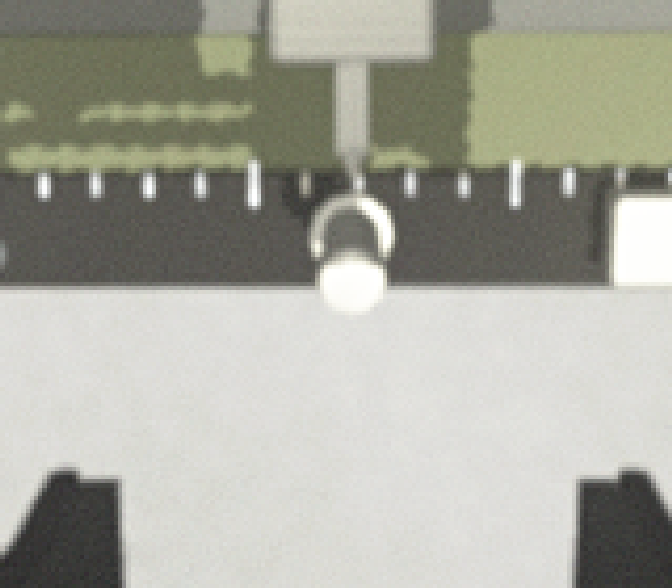

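In this square-on view the finger centre is at column 263.8, the pin top at 264.0 and the foot at 263.8. A quick numeric check comes before handing in.

Run:
```python
from m import *
import pickle
c,D=pickle.load(open('d6.pkl','rb'))
yv=np.array([.2554,.9668,0])
Z=lambda p:(180+p[0]/4.2-.5,110+p[1]/4.2-.5)
for k,p,z in [('finger root',(352,75),.048),('finger mid',(352,120),.048),('tip',(354,165),.046),('foot',(352,235),.025),('pintop',(353,283),.077),('carL',(270,40),.053),('carR',(433,40),.053)]:
    print(k,round(onplane(c,Z(p),z)@yv*1e3,2))
# column centroids from masks
m=D['pointer'][0]['mask'];f=[r for r in range(125,148) if 3<m[r].sum()<14]
print('finger rows',f[0],f[-1],np.mean([onplane(c,(np.nonzero(m[r])[0].mean(),r),.048)@yv for r in f])*1e3)
q=D['tall_mark'][0]['mask'];ys=[r for r in range(384) if q[r].any()];print('pin rows',ys[0],ys[-1],[round(onplane(c,(np.nonzero(q[r])[0].mean(),r),.077)@yv*1e3,2) for r in range(173,184) if q[r].any()])
```

```text
finger root 110.26
finger mid 110.27
tip 110.79
foot 110.35
pintop 110.49
carL 90.86
carR 129.39
finger rows 126 147 110.34889434578874
pin rows 157 182 [np.float64(110.44), np.float64(110.44), np.float64(110.44), np.float64(110.44), np.float64(110.93), np.float64(110.93), np.float64(110.45), np.float64(110.93), np.float64(110.45), np.float64(110.94)]
```

```bash
python3 -c "
from rig import *
print(hand_in()); print(read_state()['time_s'])"
```

```text
the job is handed in; nothing more can be done
None
the job is handed in; nothing more can be done
```

The pointer now stands opposite the tall round pin, and the job is handed in. I gripped the bar knob, turned it about 46° clockwise in two steps, let go and lifted clear. The pointer and its carriage were moved only through the knob.

- **Final check:** I moved the wrist camera to look squarely across the rail, where height has little effect on the reading. Along the rail, the finger's centreline read 110.3 mm, the pin top 110.5 mm and the pin foot 110.35 mm, so they agree to about 0.3 mm. The tip itself read 110.8 mm. The open fingers were about 0.2 m up, touching nothing, and the last clock reading was 10.1 s.
- **Checks that disagreed:** Taken alone, the scene camera put the tip about +2 to +3 mm off and the side camera about −3 mm. I put this down to the uncertain height of the tip's visible edge. Both cameras combined gave −0.15 mm before release and +0.5 mm after, which fits the final check.

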